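Spacer on the spindle, then offer up the bearing ball

TASK

Slip the brass spacer ring over the upright spindle of the blue stand until it sits fully down on the shoulder, and let go of it. Then lift the dish by its red handle, give it a quarter turn so that the handle ends up square to the white stripe on its mat, and hold the dish level close above the tip of the spindle, never letting the loose ball leave the blue ring in the dish or letting the dish tip. Finish like that, still holding the dish in the gripper so that I can take the ball; leave the black bush, the jar and the wrench alone.

Things in the scene. Friction and masses are not known exactly. Their poses are not given: they have to be found in the camera images.
- spacer: brass ring standing flat on the bench: outer diameter 44 mm, bore 24 mm, height 25 mm, about 120 g. Origin: centre of its underside; z up along its bore.
- stand: fixed pivot stand: blue base plate 110 x 110 x 12 mm on the bench; on it a dark shoulder, diameter 40 mm, up to 22 mm above the bench; from that rises a steel spindle, diameter 20 mm, to 67 mm above the bench, its top 6 mm tapering to 10 mm. Origin: centre of the plate's underside; the spindle axis is z through the origin.
- seat (a point): point on the spindle axis at the height of the shoulder's top face (22 mm above the bench), where the underside of the fitted spacer rests.
- spindle_tip (a point): top end of the spindle, on its axis, 67 mm above the bench.
- mat: fixed round cork mat, diameter 180 mm, 4 mm thick, on the bench, with a white stripe 14 mm wide across its middle. Origin: centre of its underside; x runs along the stripe. The dish starts on its middle with its handle along the stripe.
- dish: round aluminium dish, diameter 136 mm, rim 24 mm high, about 0.35 kg; floor slopes 4 degrees down to the centre, with a painted blue ring (inner diameter 52 mm). A basket handle stands on legs at the rim at +x and -x: straight red bar along x over the centre, 138 mm long, 12 mm thick, 78 to 102 mm above the underside. Origin: centre of the underside; z up. A half turn looks the same.
- handle (a point): middle of the red handle bar, 90 mm above the underside of the dish, above its centre: the place to grip, from above, across the 12 mm thickness (the dish's y).
- dish_mid (a point): lowest point, in the centre, of the dish's inner floor, 8 mm above its underside.
- ball: loose polished steel bearing ball, diameter 24 mm, 57 g, lying in the centre of the dish; it rolls easily when the dish is jerked or tilted. Origin: its centre.
- bush: black rubber bush, outer diameter 44 mm, bore only 12 mm (does not fit the spindle), height 25 mm, standing on the bench; not part of the job. Origin: centre of its underside.
- jar: closed amber glass jar, diameter 68 mm, height 85 mm; not part of the job. Origin: centre of its underside.
- wrench: steel open-ended wrench about 0.2 m long lying on the bench along its own x; not part of the job. Origin: at its middle, underside.
There are look-alikes about, which are no part of the job. Of the things shaped like the spacer, the brass one is meant.

How it is judged:
On the way, in this order (a step that is already met when the one before it is completed fails the run):
1. the spacer is fully down on the shoulder of the spindle and let go (horizontal distance between spacer and seat below 0.004 m and z of spacer in the frame of seat below 0.003 m and angle between spacer's own z axis and vertical below 0.06 rad and contact force between the fingers and spacer below 0.1 N), for 0.2 s.
2. the dish is lifted clear of its mat in the gripper (height (world z) of dish above 0.03 m and contact force between the fingers and dish above 1 N), for 0.2 s.
At the end, for the whole second after the job is handed in: Spacer upright on the shoulder (3 mm in height, 4 mm of the axis). Dish held still by the fingers, underside 8 to 120 mm above the spindle tip, within 35 mm of its axis, level to 4 degrees, bar square to the stripe to 8 degrees (either way round), ball within 12 mm of the centre (horizontal distance between spacer and seat below 0.004 m and z of spacer in the frame of seat below 0.003 m and angle between spacer's own z axis and vertical below 0.06 rad and contact force between the fingers and dish above 1 N and z of dish in the frame of spindle_tip between 0.008 and 0.12 m and horizontal distance between dish and spindle_tip below 0.035 m and angle between the x axis of dish and the y axis of mat, either way round below 0.14 rad and angle between dish's own z axis and vertical below 0.07 rad and horizontal distance between ball and dish_mid below 0.012 m and z of ball in the frame of dish below 0.03 m and linear speed of dish below 0.03 m/s); the arm keeps its last pose, push and grip.
It fails at once if the ball leaves the blue ring in the dish (its centre more than 24 mm from the middle) (horizontal distance between ball and dish_mid above 0.024 m).
It fails at once if the dish is tipped more than about 10 degrees (angle between dish's own z axis and vertical above 0.18 rad).
It fails at once if the bush, jar or wrench is moved more than 20 mm (distance of any of bush, jar, wrench from where it was at the start of the episode above 0.02 m).
It also fails if it takes over 70 s, if anything falls off the work surface, if the arm or the gripper's body presses on something with over 40 N, if the wrist force passes 120 N, or if a joint passes its speed limit or range.

ROBOT

A 6-joint arm with a two-finger parallel gripper is mounted at the origin on the work surface. World frame = base frame: x ahead of the robot, y to its left, z up, the work surface at z = 0. Lengths are in m, angles in rad, forces in N, time in s.
With the tool pointing down it reaches from about 0.275 to 0.875 m from the base axis. Payload 12.5 kg.
Tool frame: the origin (TCP) lies at the very end of the fingers, on their centre line; the grasp point (between the pads) lies 19 mm behind it; z points along the fingers, y is the line along which they close (so a half turn about z gives the same grasp; the last joint's range is limited). The gripper opens to 85 mm and grips with 20 to 120 N. Pads are 22 mm wide; open, the fingers measure 114 mm over their backs; the gripper's body (76 mm by 85 mm) begins 54 mm behind the grasp point. The pads swing forward as they close: fully open they stand 13 mm farther back than shut.
Start: joints at [-1.262, 0.351, 1.652, -0, 1.139, -0.085], TCP at [0.211, -0.508, 0.231] pointing down, gripper open.
Joint ranges: [-2.75, 2.75], [-0.79, 2.1], [0.01, 2.65], [-1.57, 4.71], [0.07, 3.14], [-2.87, 2.87]. Speed limits (rad/s): [2.22, 2.22, 2.79, 3.14, 3.14, 3.14].

INTERFACE

Orientations are given as a 3x3 rotation matrix whose columns are the frame's x, y, z axes.
In Python, from bench import manip gives the robot as it stands. Calls block until the motion is done:
- manip.move_ptp(position, orientation): joint-space move of the TCP to a pose.
- manip.move_l(position, attitude=None, max_speed=0.15): straight line of the TCP; attitude=None keeps the orientation; max_speed is the mean speed in m/s.
- manip.move_j(angles): joint-space move.
- manip.set_gripper(opening, effort=None): opening from 0.0 (shut) to 1.0 (fully open); effort is the grip in N (None keeps the last); returns when the fingers have stopped.
- manip.dwell(seconds).
- manip.inverse_kinematics(position, orientation): joint angles nearest the present ones, or None.
- manip.grab_frame(name): name is "scene" or "top" or "wrist"; returns (picture, depth): 420x560x3 uint8, red, green, blue; 420x560 float32, m along the optical axis (not along the pixel's ray), 0 where there is no reading.
- manip.get_calibration(name): a dict with "camera_matrix" (3x3 intrinsics, pixels), "R" (3x3) and "t" (3): a world point X has camera coordinates R X + t. Camera axes: x right, y down, z forward; pixel columns grow to the right and rows downward; lengths in m; the calibration is good to about 2 mm. A picture is of the moment at which its call begins: read the wrist's pose just before it. get_calibration takes no time and is no camera call; for the wrist camera it gives the pose at the moment of the call.
A pose or a line that the arm cannot do raises manip.Unreachable and nothing moves.
- manip.sign_off(): hands the job in; it is judged then, once.
Trained networks look in the newest picture that a camera, given by its name, has taken for a name from the list of things; names that differ only in an ending like _2 or _b are one class to them, and where a whole thing is asked for, a point or a joint stands for the part that bears it (a point fixed in the world has none). Each returns a list of dicts, best first, with "confidence" (0 to 1); they miss things now and then, are a little off and sometimes report something else, mostly with a low value. They report only what shows in the picture. A call takes as long as a camera call. They do not tell look-alikes from the thing itself.
- manip.look_for(camera, name): "at" ([x, y, z] in m, in world coordinates, good to about 4 mm: the middle of the surface that is visible of it).
Readings, each from a call of its own:
- manip.current_time(): time.
- manip.current_qpos(): joint angles.
- manip.current_joint_vel(): joint speeds.
- manip.current_joint_torque(): joint torques, N m.
- manip.current_ee_pos(): TCP position.
- manip.current_tcp_rot(): TCP orientation.
- manip.current_force(): force on the tool from outside, world axes, zero at the start.
- manip.current_ft_torque(): the same for the moment, N m.
- manip.current_grip_width(): opening from 0.0 (shut) to 1.0 (fully open).
- manip.current_grip_force(): force on a finger pad.
Only numpy, scipy, OpenCV 4.12 (cv2) and the standard library are available. Lean on these libraries where they do the work, as an engineer would, in place of code of your own. Each camera call takes 0.05 s, during which the arm holds its last target. There are 200 camera calls.

## Working session

There is one attempt and no reset: what is moved stays moved. The work goes in short steps, each a Python script; the robot and the scene stay as the last script left them, time stands still between calls to the robot, and variables do not carry over. Pictures are saved under pics/ and viewed, at most 10 in all, crops included, and the job is handed in when it is done.

```bash
mkdir -p pics; cat > h.py <<'E'
import numpy as np, cv2
from bench import manip as m
def world(cam,fr,cal=None):
    c=cal or m.get_calibration(cam); K=c["camera_matrix"]; d=fr[1]
    v,u=np.indices(d.shape); 
    P=np.stack([(u-K[0][2])/K[0][0]*d,(v-K[1][2])/K[1][1]*d,d],-1)
    return (P-np.array(c["t"]))@np.array(c["R"])   # R^T(P-t)
def pix(cam,X,cal=None):
    c=cal or m.get_calibration(cam); p=np.array(c["camera_matrix"])@(np.array(c["R"])@np.array(X)+np.array(c["t"])); return (p[:2]/p[2]).round().astype(int)
def down(yaw): # tool z down, tool y at world angle yaw
    y=np.array([np.cos(yaw),np.sin(yaw),0]); z=np.array([0,0,-1.]); return np.stack([np.cross(y,z),y,z],1)
def save(n,im): cv2.imwrite('pics/'+n,cv2.cvtColor(im,cv2.COLOR_RGB2BGR))
E
python3 - <<'E'
from h import *
for c in("top","scene"):
    f=m.grab_frame(c); save(c+'.png',f[0]); np.savez(c,a=f[0],d=f[1])
    for n in("spacer","stand","mat","dish","handle","ball","bush","jar","wrench"):
        print(c,n,[(np.round(r["at"],3).tolist(),round(r["confidence"],2),pix(c,r["at"]).tolist()) for r in m.look_for(c,n)])
print(m.current_time())
E
```

```text
top spacer [([0.389, -0.026, 0.03], 0.83, [291, 313]), ([0.541, 0.082, 0.026], 0.77, [238, 236]), ([0.39, 0.048, 0.025], 0.76, [254, 311]), ([0.472, 0.047, 0.022], 0.74, [255, 270]), ([0.481, -0.043, 0.023], 0.72, [299, 266]), ([0.747, 0.121, 0.084], 0.63, [218, 128]), ([0.602, -0.0, 0.024], 0.56, [279, 207])]
top stand [([0.49, 0.256, 0.01], 0.8, [153, 260])]
top mat [([0.506, -0.205, 0.002], 0.78, [377, 255])]
top dish [([0.513, -0.214, 0.02], 0.93, [383, 252]), ([0.492, 0.254, 0.015], 0.4, [153, 259])]
top handle [([0.513, -0.22, 0.013], 0.98, [386, 252])]
top ball [([0.515, -0.214, 0.035], 0.43, [385, 251])]
top bush [([0.6, -0.0, 0.025], 0.78, [279, 208])]
top jar [([0.747, 0.121, 0.084], 0.92, [218, 128]), ([0.511, -0.218, 0.021], 0.43, [386, 253])]
top wrench [([0.735, -0.099, 0.005], 0.67, [327, 145]), ([0.506, -0.202, 0.005], 0.6, [376, 255])]
scene spacer [([0.481, 0.044, 0.018], 0.9, [261, 202]), ([0.488, -0.052, 0.019], 0.88, [224, 218]), ([0.395, -0.033, 0.026], 0.85, [213, 190]), ([0.402, 0.04, 0.02], 0.75, [243, 183]), ([0.548, 0.082, 0.022], 0.69, [292, 211])]
scene stand []
scene mat [([0.558, -0.245, 0.008], 0.87, [148, 278]), ([0.754, -0.101, 0.007], 0.58, [265, 318])]
scene dish [([0.523, -0.216, 0.02], 0.82, [155, 256])]
scene handle [([0.519, -0.214, 0.02], 0.55, [156, 254])]
scene ball []
scene bush [([0.613, -0.01, 0.027], 0.56, [270, 242]), ([0.484, -0.049, 0.019], 0.51, [224, 216])]
scene jar [([0.768, 0.107, 0.063], 0.79, [367, 255])]
scene wrench [([0.752, -0.101, 0.008], 0.65, [264, 316])]
1.0
```

View pics/top.png

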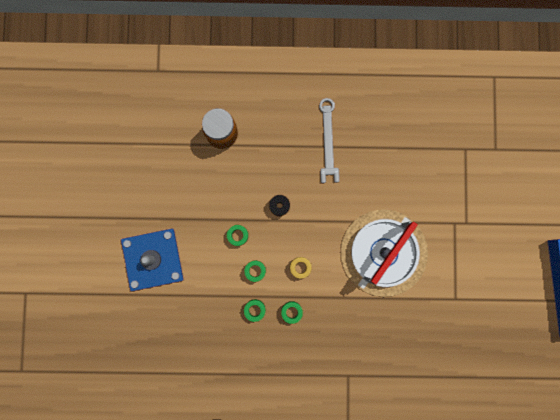

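View pics/scene.png

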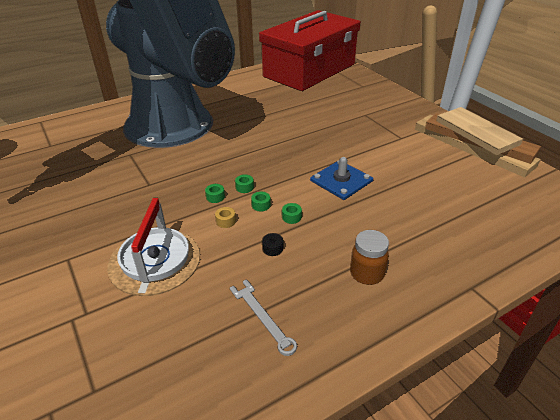

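The top view shows five rings shaped like the spacer. Four are green, at (237,236), (255,271), (255,311) and (291,313); one is yellow brass, at (300,268). The bush is at (279,206). The brass ring at (300,268) fits the description, so I'll confirm it in a crop and refine the poses by colour and depth.

```bash
cat > meas.py <<'E'
from h import *
def fit(cam,z=None):
    z_=np.load(cam+'.npz'); a=z_['a']; W=world(cam,(a,z_['d'])); hsv=cv2.cvtColor(a,cv2.COLOR_RGB2HSV)
    H,S,V=[hsv[...,i].astype(int) for i in range(3)]
    out={}
    Z=W[...,2]; X=W[...,0]; Y=W[...,1]
    near=lambda x,y,r:np.hypot(X-x,Y-y)<r
    out['brass']=W[near(.481,-.043,.03)&(Z>.02)&(Z<.03)]
    out['spindle']=W[near(.49,.256,.05)&(Z>.055)]
    out['plate']=W[near(.49,.256,.09)&(H>95)&(H<130)&(S>120)&(Z<.02)&(Z>.005)]
    out['bar']=W[near(.51,-.21,.1)&((H<8)|(H>172))&(S>150)&(Z>.07)]
    return out
if __name__=="__main__":
    import sys
    for c in sys.argv[1:]:
        for k,p in fit(c).items():
            if len(p)<3: print(c,k,len(p)); continue
            b=(p[:,:2].min(0)+p[:,:2].max(0))/2
            r=cv2.minAreaRect((p[:,:2]*1000).astype(np.float32))
            print(c,k,len(p),p.mean(0).round(4),b.round(4),p[:,2].max().round(4),np.round(r[0],1),np.round(r[1],1),round(r[2],1))
E
python3 - <<'E'
from h import *
a=np.load('top.npz')['a'][180:340,190:350]; save('crop.png',cv2.resize(a,(560,560),interpolation=cv2.INTER_CUBIC))
E
python3 meas.py top scene
```

```text
top brass 253 [ 0.4788 -0.044   0.0242] [ 0.4789 -0.0439] 0.0279 [478.9 -44. ] [42.3 40.6] 0.7
top spindle 87 [0.4907 0.2588 0.0641] [0.4911 0.2594] 0.0702 [491.1 259.4] [17.4 19. ] 0.6
top plate 2261 [0.4905 0.2583 0.0117] [0.4905 0.2592] 0.0172 [490.5 259.3] [108.4 108.8] 12.7
top bar 483 [ 0.5126 -0.2143  0.1046] [ 0.5121 -0.214 ] 0.1093 [ 511.9 -214.4] [ 11.8 137.3] 55.0
scene brass 191 [ 0.4827 -0.0467  0.0242] [ 0.4816 -0.0464] 0.0277 [481.7 -46.2] [43.8 40.6] 8.1
scene spindle 51 [0.4951 0.2554 0.0627] [0.4935 0.2571] 0.0696 [494.6 255.8] [17.2 13.8] 49.6
scene plate 977 [0.5027 0.2504 0.0116] [0.494  0.2574] 0.0191 [492.6 257.4] [111.7 111.9] 12.1
scene bar 582 [ 0.5201 -0.2179  0.1007] [ 0.514 -0.216] 0.1085 [ 514.3 -216.6] [ 13.3 138.3] 55.1
```

View pics/crop.png

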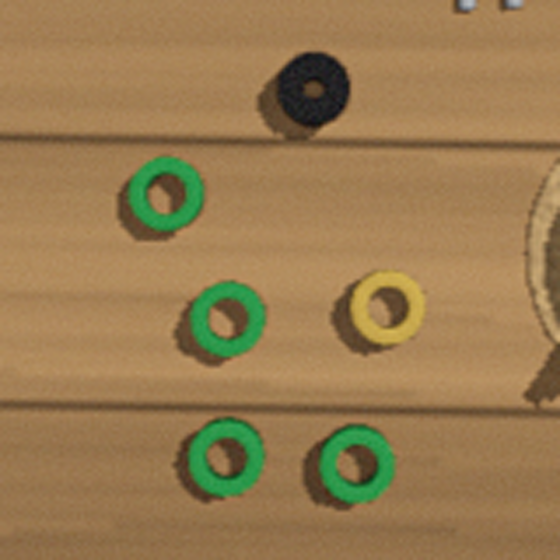

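The crop confirms it: the brass ring is at about (388,307) in the crop, the green ones and the black bush are the look-alikes. The bar runs at about -35° in world axes. Next I'll take close wrist views of the stand and spacer.

```bash
cat > wr.py <<'E'
from h import *
def shot(name):
    cal=m.get_calibration("wrist"); f=m.grab_frame("wrist"); save(name+'.png',f[0]); return f,cal,world("wrist",f,cal)
def circ(W,x,y,r,lo,hi):
    p=W[(np.hypot(W[...,0]-x,W[...,1]-y)<r)&(W[...,2]>lo)&(W[...,2]<hi)]
    if len(p)<10: return len(p)
    c,rad=cv2.minEnclosingCircle((p[:,:2]*1000).astype(np.float32)); return len(p),p.mean(0).round(4),np.round(c,1),round(rad,1),(p[:,:2].min(0)+p[:,:2].max(0)).round(4)/2
E
python3 - <<'E'
from wr import *
Y=np.deg2rad(45)
try: m.move_l([.492,.258,.25],down(Y),.3)
except m.Unreachable: m.move_ptp([.492,.258,.25],down(Y))
print(m.current_qpos().round(2),m.current_time())
f,c,W=shot('w_stand'); print(circ(W,.492,.258,.03,.055,.08)); print(circ(W,.492,.258,.03,.018,.027))
m.move_l([.480,-.045,.25],down(Y),.25)
f,c,W=shot('w_sp'); print(circ(W,.480,-.045,.035,.019,.035)); print(m.current_qpos().round(2),m.current_time())
for r in m.look_for("wrist","spacer"): print(np.round(r['at'],4),r['confidence'])
save('w2.png',np.hstack([cv2.resize(cv2.cvtColor(cv2.imread(f'pics/{n}.png'),4),(400,300)) for n in('w_stand','w_sp')]))
E
```

```text
[ 0.4   0.34  1.62 -0.    1.18 -0.39] 3.8667
(365, array([0.4897, 0.2612, 0.0648]), array([490.7, 260.2]), 10.0, array([0.49085, 0.26035]))
(694, array([0.4873, 0.2636, 0.0229]), array([490.7, 260.1]), 20.0, array([0.4908, 0.2603]))
(997, array([ 0.4786, -0.0437,  0.0255]), array([479.1, -44.2]), 21.8, array([ 0.4789 , -0.04405]))
[-0.19  0.21  1.8   0.    1.14 -0.98] 5.3333
[0.5363 0.0804 0.0246] 0.91
[0.4694 0.0485 0.0253] 0.89
[ 0.479 -0.043  0.025] 0.82
[0.3941 0.0446 0.0255] 0.8
[ 0.3896 -0.0274  0.0263] 0.73
```

View pics/w2.png

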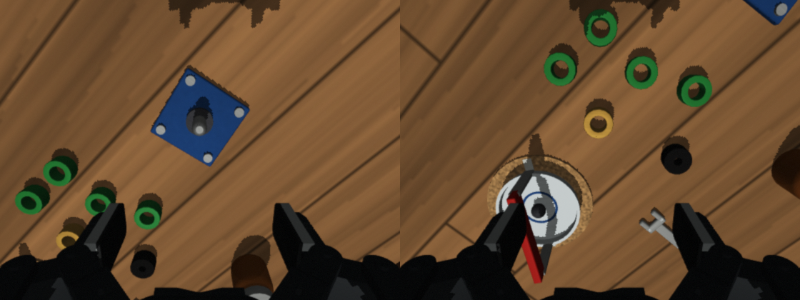

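The left view shows the spindle at about (200,125) on its plate. The right view shows the brass ring at about (598,124) with free space on both sides along the closing line. Now I'll grasp the spacer.

```bash
python3 - <<'E'
from wr import *
Y=np.deg2rad(45)
m.set_gripper(.75,40)
m.move_l([.4791,-.0442,.05],down(Y),.15)
m.move_l([.4791,-.0442,.003],down(Y),.06)
print(m.current_force().round(1))
m.set_gripper(0,40); print(m.current_grip_width(),m.current_grip_force())
m.move_l([.4791,-.0442,.12],down(Y),.12)
print(m.current_grip_width(),m.current_grip_force(),m.current_force().round(2))
m.move_l([.4907,.2602,.12],down(Y),.2)
f,c,W=shot('w_held'); print(m.current_time(),m.current_ee_pos().round(4))
E
```

```text
[-0.6 -0.3 -1.5]
0.5044998650951393 39.619740564376116
0.4976539308038033 40.72083994746208 [-0.09 -0.2  -0.67]
11.3333 [0.4908 0.2595 0.12  ]
```

View pics/w_held.png

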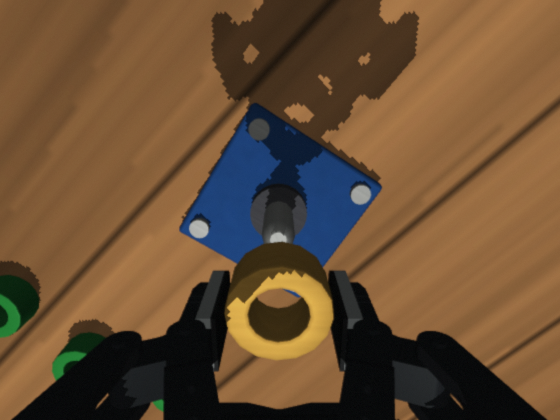

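The brass ring is held square between the pads at (280,310), with the spindle behind it at (278,235). I'll measure the ring's offset in the hand, then lower it with force checks.

```bash
python3 - <<'E'
from wr import *
Y=np.deg2rad(45)
f,c,W=shot('w_held2'); e=m.current_ee_pos()
hsv=cv2.cvtColor(f[0],cv2.COLOR_RGB2HSV).astype(int)
M=(hsv[...,0]>15)&(hsv[...,0]<32)&(hsv[...,1]>120)&(W[...,2]>.11)
p=W[M]; zt=np.percentile(p[:,2],90); p=p[abs(p[:,2]-zt)<.003]; C,r=cv2.minEnclosingCircle((p[:,:2]*1000).astype(np.float32))
C=np.array(C)/1000; print(len(p),zt,C,r,e)
off=C-e[:2]; print('offset',off)
if abs(off).max()>.004: raise SystemExit
# tool y offset is fixed by the centring grip; use only tool-x part
tx=down(Y)[:2,0]; t=np.array([.4907,.2602])-tx*(off@tx); print(t)
m.move_l([*t,.078],down(Y),.08); m.dwell(.2); F0=m.current_force(); print(F0.round(1),m.current_ee_pos().round(4))
for z in np.arange(.072,.0239,-.004):
    m.move_l([*t,z],down(Y),.04); F=m.current_force()-F0; print(round(z,3),F.round(1),m.current_ee_pos().round(4))
    if abs(F).max()>12: break
print(m.current_time())
E
```

```text
5948 0.14251584193762482 [0.49196332 0.26051102] 22.627315521240234 [0.49079731 0.25955738 0.12004772]
offset [0.00116601 0.00095364]
[0.49059381 0.26030619]
[-0.  -0.4 -1.7] [0.4909 0.2604 0.0785]
0.072 [-0.4  0.3  1.3] [0.4904 0.2602 0.0717]
0.068 [-0.1  0.7  0.7] [0.4904 0.2602 0.0677]
0.064 [ 0.2 -0.1 -0.4] [0.4904 0.2602 0.0637]
0.06 [0.9 0.7 1.4] [0.4904 0.2602 0.0597]
0.056 [0.2 0.4 0.5] [0.4904 0.2602 0.0557]
0.052 [ 0.3  0.4 -0.1] [0.4905 0.2603 0.0517]
0.048 [-0.5  0.2  0.6] [0.4904 0.2602 0.0477]
0.044 [0.5 0.5 0.6] [0.4904 0.2602 0.0437]
0.04 [-0.4  0.3  1. ] [0.4904 0.2602 0.0397]
0.036 [1.2 0.3 1.3] [0.4905 0.2603 0.0357]
0.032 [-0.3  0.7 -0.6] [0.4905 0.2602 0.0317]
0.028 [-0.3  0.2  0.5] [0.4904 0.2602 0.0277]
0.024 [-3.8 -1.  15.6] [0.4911 0.2605 0.0251]
15.5583
```

```bash
python3 - <<'E'
from wr import *
Y=np.deg2rad(45)
m.set_gripper(.75); m.dwell(.4); e=m.current_ee_pos(); print(m.current_grip_force())
m.move_l([e[0],e[1],.12],down(Y),.08); m.move_l([e[0],e[1],.25],down(Y),.2); m.dwell(.2)
f,c,W=shot('w_seated'); print(circ(W,.4907,.2602,.03,.042,.055),circ(W,.4907,.2602,.03,.06,.08))
# look at dish: tool y perpendicular to bar (55deg)
A=np.deg2rad(55)
m.move_l([.512,-.215,.25],down(A),.3); m.dwell(.2)
f,c,W=shot('w_dish'); hsv=cv2.cvtColor(f[0],cv2.COLOR_RGB2HSV).astype(int)
M=((hsv[...,0]<8)|(hsv[...,0]>172))&(hsv[...,1]>150)&(W[...,2]>.085)&(W[...,2]<.125)
p=W[M]; print(len(p),p.mean(0),p[:,2].max(),cv2.minAreaRect((p[:,:2]*1000).astype(np.float32)))
for n in('dish','ball','handle'): print(n,[(np.round(r['at'],4),r['confidence']) for r in m.look_for('wrist',n)])
print(circ(W,.512,-.215,.02,.018,.05),m.current_time(),m.current_qpos().round(2))
save('w3.png',np.hstack([cv2.resize(cv2.cvtColor(cv2.imread(f'pics/{n}.png'),4),(400,300)) for n in('w_seated','w_dish')]))
E
```

```text
0.0
(1089, array([0.4906, 0.2626, 0.0477]), array([491.7, 260.9]), 22.1, array([0.49175, 0.26085])) (340, array([0.49  , 0.261 , 0.0654]), array([490.7, 260.2]), 10.0, array([0.49075, 0.26045]))
2208 [ 0.50818695 -0.21234628  0.106654  ] 0.10909659643926667 ((511.8531799316406, -215.25538635253906), (11.421073913574219, 137.30010986328125), 55.207763671875)
dish [(array([ 0.5097, -0.2133,  0.0164]), 0.81)]
ball []
handle [(array([ 0.5123, -0.2142,  0.0184]), 0.87)]
(99, array([ 0.5122, -0.2132,  0.0306]), array([ 512. , -215.3]), 11.8, array([ 0.51195, -0.2153 ])) 20.8333 [-0.48  0.34  1.62  0.    1.18 -1.44]
```

View pics/w3.png

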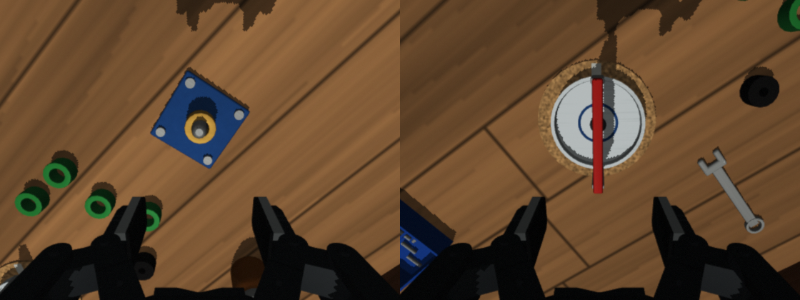

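The left view shows the spacer seated at (200,127), with its top at 47.7 mm where 47 mm is expected. The right view shows the bar in line with the tool x axis at (598,130) and the ball central at (598,123). Next I'll grip the bar and lift gently.

```bash
python3 - <<'E'
from wr import *
A=np.deg2rad(55.2); R=down(A); x,y=.5119,-.2153
m.set_gripper(.5,20)
m.move_l([x,y,.13],R,.15); m.move_l([x,y,.075],R,.06)
F0=m.current_force(); 
for g in(.3,.24,.2,.17,.15): m.set_gripper(g,20); 
print(m.current_grip_width(),m.current_grip_force(),(m.current_force()-F0).round(1))
m.set_gripper(0,25); m.set_gripper(0,60); print(m.current_grip_width(),m.current_grip_force(),(m.current_force()-F0).round(1))
m.move_l([x,y,.115],R,.03); m.dwell(.3)
print(m.current_grip_width(),m.current_grip_force(),(m.current_force()-F0).round(1),m.current_time())
f=m.grab_frame('scene'); save('sc2.png',cv2.resize(f[0][120:330,60:340],(800,600)))
E
```

```text
0.15252771607835544 1.3497236743569374 [-1.7 -1.8  0.7]
0.1305388233492036 58.98892164230347 [-1.1 -0.6 -0.4]
0.12847764150477328 58.54095697402954 [-0.9  0.6 -3.4] 26.5917
```

View pics/sc2.png

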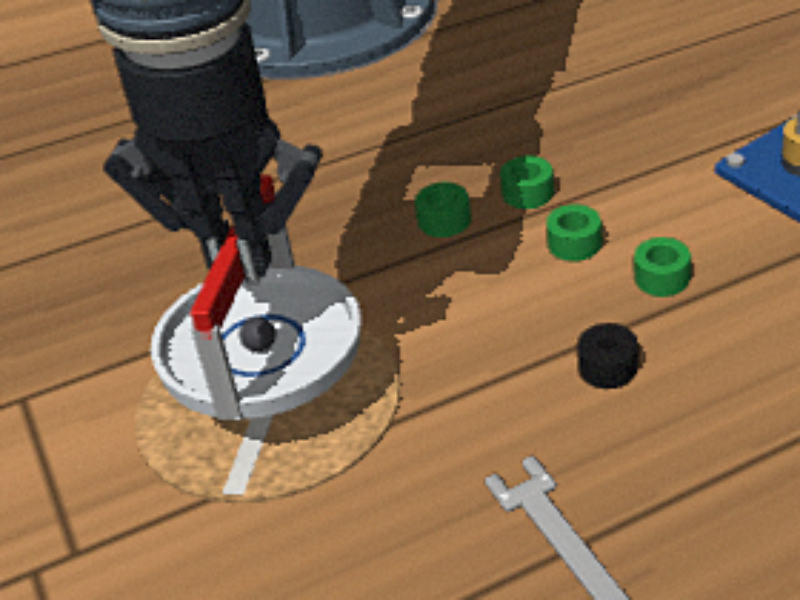

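The dish is lifted level, with the ball centred in the blue ring at about (257,335). Next come the raise, the gentle carry and the quarter turn.

```bash
python3 - <<'E'
from wr import *
x,y=.5119,-.2153
m.move_l([x,y,.18],None,.04)
a=lambda s:down(np.deg2rad(55.2+90*s))
m.move_l([.4907,.2602,.18],a(1),.06); m.dwell(.5)
print(m.current_ee_pos().round(4),m.current_grip_force(),m.current_time())
cal=m.get_calibration('top'); f=m.grab_frame('top'); W=world('top',f); hsv=cv2.cvtColor(f[0],cv2.COLOR_RGB2HSV).astype(int)
M=(np.hypot(W[...,0]-.512,W[...,1]+.215)<.088)&(hsv[...,1]<60)&(hsv[...,2]>130)
p=W[M]; print('stripe',len(p),cv2.minAreaRect((p[:,:2]*1000).astype(np.float32)),np.rad2deg(np.arctan2(*np.linalg.svd(p[:,:2]-p[:,:2].mean(0),full_matrices=False)[2][0][::-1])))
save('top2.png',cv2.resize(f[0][170:330,90:300],(800,600)))
g=m.grab_frame('scene'); V=world('scene',g); hs=cv2.cvtColor(g[0],cv2.COLOR_RGB2HSV).astype(int)
for U,h in((W,hsv),(V,hs)):
    q=U[((h[...,0]<8)|(h[...,0]>172))&(h[...,1]>150)&(U[...,2]>.15)&(np.hypot(U[...,0]-.49,U[...,1]-.26)<.09)]
    if len(q)>5: print('bar',len(q),q.mean(0),np.linalg.svd(q-q.mean(0),full_matrices=False)[2][0])
save('sc3.png',cv2.resize(g[0][80:260,240:480],(800,600)))
save('both.png',np.hstack([cv2.resize(f[0][190:310,90:230],(400,343)),cv2.resize(g[0][80:236,250:432],(400,343))]))
E
```

```text
[0.4907 0.2602 0.18  ] 58.53999137878418 37.0
stripe 632 ((511.5604248046875, -218.18243408203125), (16.329607009887695, 172.64535522460938), 55.2685546875) 145.4442067088056
bar 300 [0.47013527 0.22838839 0.20868415] [-0.57702616 -0.81664246 -0.011658  ]
bar 626 [0.49519169 0.25701445 0.20649135] [-0.56571983 -0.81518535  0.12423332]
```

View pics/both.png

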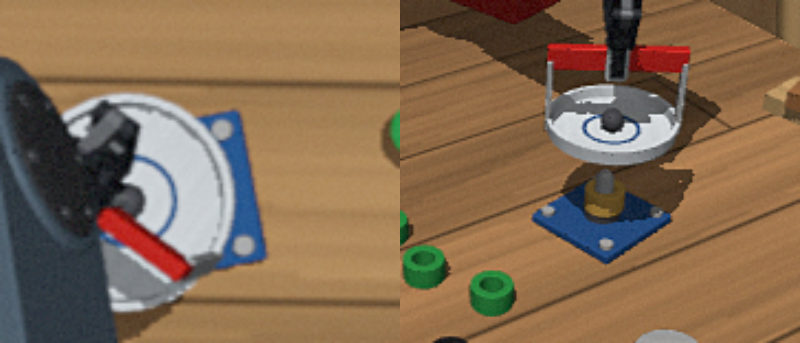

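The dish is level above the spindle, the ball is centred in the ring at (612,120), and the spacer sits on its shoulder at (604,200). The bar is at 54.8° and the stripe at 145.4°, so they are square. Handing in.

```bash
python3 -c "
from h import *
m.dwell(.5); print(m.current_time(), m.sign_off())"
```

```text
the job is handed in; nothing more can be done
37.6 None
```

The job is handed in at 37.6 s: the brass spacer is down on the shoulder and released, and the gripper holds the dish level about 42 mm above the spindle tip, its handle square to the stripe within about 1° and the ball centred; the bush, jar and wrench were not touched.

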